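Slide the spice jar home and latch the caddy gate

TASK

The red-capped amber spice jar is standing in the doorway of the wooden spice caddy. Push it straight back, upright and without lifting it off the caddy floor, until it rests at the caddy's rear wall, then swing the hinged gate shut, without slamming, until its sprung latch snaps in behind the strike and the gate is fully closed. Leave the turntable with its three jars, the teaspoon, the coaster and the red ring where they are.

Things in the scene. Friction and masses are not known exactly. Their poses are not given: they have to be found in the camera images.
- caddy: open-topped wooden spice box fixed to the table, 110 (x) x 212 (y) x 75 high. Origin: centre of its underside; x points from the doorway to the rear wall, z up. Its floor is 8 thick (upper face 8 above the table), front edge at x=-55; inner faces: rear wall x=+47, side walls y=+-98. The whole front, at x=-55, is the doorway, shut by the gate
- gate (a joint): angle of the caddy's hinged green wooden gate, rad: 0 = shut, grows to 2.1 as it opens outward. At 1.57 it sticks straight out along the caddy's -x and its outer face looks to the caddy's +y; beyond that it leans to +y. Friction (0.04 N m) holds it where left; no spring, no handle: push its outer face. The latch meets the strike at about 0.09 rad; from there the push rises to about 5 to 10 N until it snaps in near 0.01 rad
- gate_edge (a point): point on the outer face of the gate at its free edge (194 mm from the hinge axis), 43 mm above the table; moves with the gate
- latch (a joint): steel sprung latch bolt in the free edge of the gate, slide in m: 0 = fully out (sticks out 10 mm), grows as it is pushed into the gate, up to 0.011; a spring returns it. Its inner side is bevelled so that it rides over the strike, its outer side is flat and holds the gate shut
- spice_jar: amber glass jar with red cap, the one to put away: 44 diameter, 72 high, 0.17 kg or so, upright. Origin: centre of its underside, at first on the caddy floor (8 mm above the table), partly sticking out of the doorway. At the rear wall its origin is at caddy x=+25. It tips if pushed high up: push it within about 20 mm of its foot
- turntable: white plastic turntable fixed to the table, platter 200 diameter, its top 20 above the table; origin: centre of its underside. Leave alone
- jar_a: green glass jar with black cap on the turntable, 44 diameter, 72 high; origin: centre of its underside. Leave alone
- jar_b: clear glass jar with steel cap on the turntable, 44 diameter, 72 high; origin: centre of its underside. Leave alone
- jar_c: green glass jar with dark wooden cap on the turntable, 44 diameter, 72 high; origin: centre of its underside. Leave alone
- teaspoon: steel teaspoon lying on the table, 140 long along its x; origin under its middle. Leave alone
- coaster: round dark wooden coaster, 94 diameter, 9 thick, flat on the table; origin: centre of its underside. Leave alone
- red_ring: red silicone ring, 72 outer and 54 inner diameter, 10 high, flat on the table; origin: centre of its underside. Leave alone
- gate_hinge (a point): upright hinge axis of the gate, at caddy x=-62, y=+100, 43 mm above the table. The panel runs from 4 to 194 mm from this axis, is 14 thick (faces 7 mm either side of the axis) and spans 11 to 75 mm above the table; when shut its outer face is at caddy x=-69
- strike (a point): nose of the steel strike, the catch for the latch, on the side wall of the caddy away from the hinge: at caddy x=-70, y=-97, 63 mm above the table (nose spans 48 to 78). It reaches forward to caddy x=-73
There are look-alikes about, which are no part of the job. Of the things that look like the spice_jar, the smallest one is meant.

How it is judged (in metres and radians):
On the way, in this order (a step that is already met when the one before it is completed fails the run):
1. the jar stands upright at the rear wall (within 10 mm) while the gate is still open (x of spice_jar in the frame of caddy above 0.015 m and angle between spice_jar's own z axis and vertical below 0.15 rad and value of joint gate above 0.5 rad), for 0.2 s.
2. the gate is shut with the latch sprung out behind the strike (value of joint gate below 0.025 rad and value of joint latch below 0.002 m), for 0.2 s.
At the end, for the whole second after the job is handed in: the gate is shut (below 0.025 rad) and at rest with its latch bolt sprung out (less than 2 mm in) behind the strike; the amber jar stands upright (tilt below 0.15 rad), at rest, within 10 mm of the caddy's rear wall (all of step 2 and velocity of joint gate below 0.05 rad/s and x of spice_jar in the frame of caddy between 0.015 and 0.035 m and angle between spice_jar's own z axis and vertical below 0.15 rad and linear speed of spice_jar below 0.02 m/s); the robot touches nothing.
It fails at once if the amber jar is tipped beyond 0.5 rad (angle between spice_jar's own z axis and vertical above 0.5 rad).
It fails at once if the amber jar is lifted more than 25 mm off the caddy floor (z of spice_jar in the frame of caddy above 0.033 m).
It fails at once if the gate is slammed (swung shut faster than 3 rad/s) (velocity of joint gate below -3 rad/s).
It fails at once if a bystander is moved more than 20 mm (distance of any of jar_a, jar_b, jar_c, teaspoon, coaster, red_ring from where it was at the start of the episode above 0.02 m).
It also fails if it takes over 58 s, if anything falls off the work surface, if the arm or the gripper's body presses on something with over 40 N, if the wrist force passes 120 N, or if a joint passes its speed limit or range.

ROBOT

A 6-joint arm with a two-finger parallel gripper is mounted at the origin on the work surface. World frame = base frame: x ahead of the robot, y to its left, z up, the work surface at z = 0. Lengths are in mm, angles in degrees, forces in N, time in s.
With the tool pointing down it reaches from about 250 to 800 mm from the base axis. Payload 3.9 kg.
Tool frame: the origin (TCP) lies midway between the tips of the shut fingers; the grasp point (between the pads) lies hold_point_z behind it (hold_point_z is the distance from the TCP to the grasp point, in mm); z points along the fingers, y is the direction in which the jaws open and shut (so a half turn about z gives the same grasp; the last joint's range is limited). The gripper opens to 85 mm and grips with 20 to 120 N. Pads are 22 mm wide; open, the fingers measure 114 mm over their backs; the gripper's body (76 mm by 85 mm) begins 54 mm behind the grasp point. The pads swing forward as they close: fully open they stand 13 mm farther back than shut.
Start: joints at [-66.062, 14.897, -7.913, 67.191, 0, 90], TCP at [213.014, -479.834, 231.304] pointing down, gripper open.
Joint ranges: [-159.42, 159.42], [-47.68, 98.78], [-73.54, 78.23], [-108.79, 121.32], [-90, 84.71], [-180, 180]. Speed limits (degrees/s): [147.25, 147.25, 180, 180, 180, 180].

INTERFACE

Orientations are given as a 3x3 rotation matrix whose columns are the frame's x, y, z axes.
In Python, from station import * gives the robot as it stands.
- The arm moves only by the tool drive_tool, never from a script. Its arguments are lists of equal length, an entry for each row: "xyz": the shift along the tool's x, y, z in units of 30 mm (1.0 is 30 mm), a list of three; "twist": the turn about the tool's z in rad; "gripper": the closure, from 0 (fully open) to 1 (shut). A call has exactly 10 rows; each row is the pose to reach, as a shift and turn from the pose measured when the call began, along the tool's axes at that moment; what a row does not reach only later rows make up. A row lasts 1/12 s, in which the tool goes at most 41.7 mm and 7.16 degrees, less where a joint would pass 70% of its speed; a pose out of reach is approached as far as the arm can. A call with a gripper value outside its range is refused whole. The fingers move at their own pace and stop on an object; "force" is the grip in N (left out, the last holds). Time passes only in rows, so rows that repeat a pose let the fingers close, or fill a call up. It gives the time, the measured TCP pose, the force and the opening at its end, in the units of the state.
- sense(): the state, without advancing time (a new reading comes with each control period).
- grab_frame(name): name is "scene" or "top" or "wrist"; returns a dict with "color" (384x512x3 uint8, blue, green, red), "fx", "fy", "cx", "cy" (pixels), "T" (4x4, takes a point from camera to world coordinates); the wrist camera has in their place "T_tool_cam" (4x4, takes a point from camera to tool coordinates, whose origin is the TCP and whose axes are the flange's). Camera axes: x right, y down, z forward; pixel columns grow to the right and rows downward; lengths in mm; the calibration is good to about 2 mm. A picture is of the moment at which its call begins: read the wrist's pose just before it. There is no depth.
- hand_in(): hands the job in, once; it reports no verdict.
The state is a dict: "t": time; "joints": joint angles; "joint_vel": joint speeds; "joint_torque": joint torques, N m; "tcp_pos": TCP position; "ee_rot": TCP orientation; "force": force on the tool from outside, world axes, zero at the start; "ft_torque": the same for the moment, N m; "opening": opening from 0.0 (shut) to 1.0 (fully open).
Only numpy, scipy, OpenCV 4.12 (cv2) and the standard library are available. Lean on these libraries where they do the work, as an engineer would, in place of code of your own. Each camera call takes 0.05 s, during which the arm holds its last target. There are 200 camera calls.

## Working session

There is one attempt and no reset: what is moved stays moved. The work goes in short steps, Python scripts to look and compute and a tool call to move; the robot and the scene stay as the last step left them, time stands still between calls to the robot, and variables do not carry over. Pictures are saved under pics/ and viewed, about 8 in all and at most 12, crops included, and the job is handed in when it is done.

Besides the shell and the picture viewer there is one more tool, called after "Call:" in YAML: its name, and indented under it one key for each argument. drive_tool: Moves the arm, as the interface text tells. Its arguments: {"type":"object","properties":{"xyz":{"type":"array","items":{"type":"array","items":{"type":"number"}}},"twist":{"type":"array","items":{"type":"number"}},"gripper":{"type":"array","items":{"type":"number"}},"force":{"type":"number"}},"required":["xyz","twist","gripper"]}

```bash
mkdir -p pics; ls
python3 - <<'E'
from station import *
import cv2,numpy as np
for n in("scene","top"):
    f=grab_frame(n); cv2.imwrite(f"pics/{n}0.png",f["color"]); print(n,f["fx"],f["fy"],f["cx"],f["cy"]); print(np.round(f["T"],4).tolist())
s=sense(); print(s["t"],s["tcp_pos"],s["ee_rot"],s["opening"])
a=cv2.imread("pics/scene0.png");b=cv2.imread("pics/top0.png")
E
```

```text
pics
scene 456.22335843393347 456.22335843393347 255.31077568567542 191.9647683981085
[[-0.239, 0.7206, -0.6509, 1473.3381], [0.971, 0.1781, -0.1594, 215.5741], [0.0011, -0.6701, -0.7423, 1101.156], [0.0, 0.0, 0.0, 1.0]]
top 353.77463372646815 353.77463372646815 253.2227721597052 188.37156438951314
[[-0.0269, -0.9875, 0.1551, 389.6781], [-0.9996, 0.0285, 0.0083, -24.2761], [-0.0126, -0.1548, -0.9879, 1056.7363], [0.0, 0.0, 0.0, 1.0]]
0.1 [ 212.75815472 -479.28530529  230.54661861] [[ 9.13983944e-01  4.05749682e-01 -7.39040067e-04]
 [ 4.05750354e-01 -9.13982534e-01  1.60572698e-03]
 [-2.39465011e-05 -1.76747445e-03 -9.99998438e-01]] 0.9986933125880036
```

View pics/scene0.png

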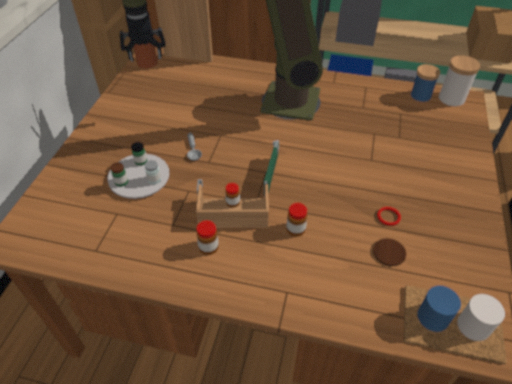

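View pics/top0.png

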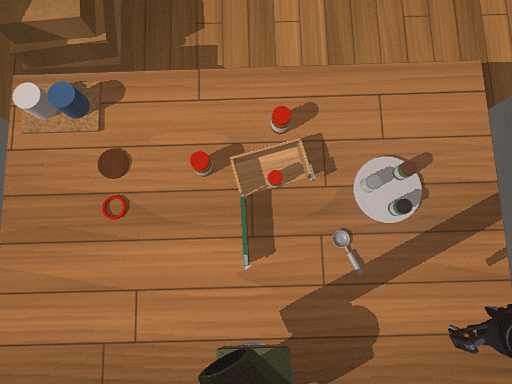

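The scene has three red-capped jars: top view (276,178) in the caddy doorway, (281,118) behind it and (201,161) to its left. The one in the caddy looks smallest and fits the description. I'll check it in a close crop.

Run:
```python
import cv2,numpy as np
b=cv2.imread("pics/top0.png")[100:275,185:325]; a=cv2.imread("pics/scene0.png")[130:260,180:320]
A=cv2.resize(b,None,fx=3.4,fy=3.4,interpolation=3)
B=cv2.resize(a,None,fx=2.2,fy=2.2,interpolation=3)
o=np.zeros((595,790,3),np.uint8);o[:A.shape[0],:A.shape[1]]=A;o[:B.shape[0],480:480+B.shape[1]]=B
cv2.imwrite("pics/crop0.png",o)
```

```text
(no output)
```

View pics/crop0.png

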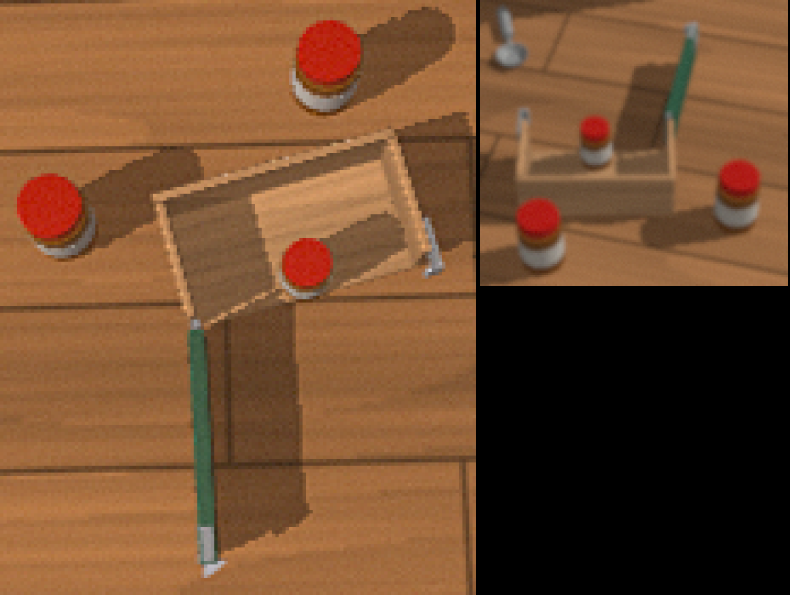

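The crop shows the caddy jar's cap about 51 px wide against about 65 for the other two, so it is the smallest and the right one. The gate (green) runs from the hinge at crop (196,323) to the free end at (209,562), so it is wide open. Next: positions.

```bash
cat > h.py <<'E'
import numpy as np
from station import *
def ray(f,u,v,z):
    T=np.array(f["T"]);d=T[:3,:3]@np.array([(u-f["cx"])/f["fx"],(v-f["cy"])/f["fy"],1]);o=T[:3,3]
    return (o+d*(z-o[2])/d[2])
def proj(f,p):
    T=np.array(f["T"]);c=T[:3,:3].T@(np.array(p)-T[:3,3]);return np.round([f["fx"]*c[0]/c[2]+f["cx"],f["fy"]*c[1]/c[2]+f["cy"]],1)
E
python3 - <<'E'
from h import *
f=grab_frame("top"); g=grab_frame("scene")
c=lambda u,v:(u/3.4+185,v/3.4+100)
P={k:ray(f,*c(*uv),z)[:2] for k,uv,z in [("RL",(153,196),75),("RR",(397,130),75),("FL",(193,323),75),("FR",(424,264),75),("jar",(307,264),80),("gh",(196,323),75),("ge",(209,562),75),("jarfoot",(305,298),8),("nl",(56,205),90),("nb",(328,52),90)]}
for k in P: print(k,P[k].round(1))
# 2D rigid fit
src=np.array([[55,106],[55,-106],[-55,106],[-55,-106]]);dst=np.array([P[k] for k in("RL","RR","FL","FR")])
H=(src-src.mean(0)).T@(dst-dst.mean(0));U,S,V=np.linalg.svd(H);R=V.T@np.diag([1,np.linalg.det(V.T@U.T)])@U.T
o=dst.mean(0)-R@src.mean(0);print("o",o,"yaw",np.degrees(np.arctan2(R[1,0],R[0,0])));print((dst-(src@R.T+o)).round(1))
print("jar in caddy",R.T@(P["jar"]-o)); 
W=lambda x,y,z:[*(R@[x,y]+o),z]
h=W(-62,100,75)
print("hinge",h); d=R.T@(P["ge"]-h[:2]);print("gate in caddy",d,np.hypot(*d),"angle",np.arctan2(-d[0],-d[1]))
for p in [(55,106,75),(55,-106,75),(-55,106,75),(-55,-106,75),(-70,-97,78),(-62,100,75)]: print(p,"top",proj(f,W(*p)),"scene",proj(g,W(*p)))
print("jar scene",proj(g,[*P["jar"],80]))
E
```

```text
RL [634.4  47.8]
RR [ 685.3 -159.1]
FL [526.   16.6]
FR [ 569.8 -175.9]
jar [571.7 -78.8]
gh [525.9  14.1]
ge [332.9   8. ]
jarfoot [554.7 -79.9]
nl [625.4 126.9]
nb [ 750.3 -102.5]
o [603.855797   -67.65972535] yaw 13.068895369284334
[[ 0.9 -0.3]
 [ 3.9 -0.6]
 [-0.3 -6.6]
 [-4.4  7.5]]
jar in caddy [-33.8325637   -3.57334064]
hinge [np.float64(520.8494148270238), np.float64(15.730564957681096), 75]
gate in caddy [-184.85075324   34.9889722 ] 188.13300919964465 angle 1.7578654700312142
(55, 106, 75) top [229.9 158. ] scene [267.9 209.9]
(55, -106, 75) top [301.6 139.6] scene [195.6 209.2]
(-55, 106, 75) top [239.4 194.9] scene [267.7 182.6]
(-55, -106, 75) top [312.3 176. ] scene [199.2 181.9]
(-70, -97, 78) top [310.8 181.7] scene [202.4 177.7]
(-62, 100, 75) top [242.1 196.8] scene [265.8 180.9]
jar scene [231.9 186.1]
```

Run:
```python
import station,numpy as np,cv2
print({k:getattr(station,k) for k in dir(station) if not k.startswith('_')})
s=station.sense();print({k:np.round(v,2).tolist() for k,v in s.items()})
f=station.grab_frame("wrist");print({k:np.round(v,3).tolist() for k,v in f.items() if k!="color"})
```

```text
{'IKError': <class 'station.IKError'>, 'grab_frame': <function make.<locals>.drawn_camera at 0x7fdee5508180>, 'hand_in': <function connect.<locals>.done at 0x7fdee547b7e0>, 'hold_point_z': 18.700000000000003, 'sense': <function make.<locals>.<lambda> at 0x7fdee5508680>}
{'t': 0.2, 'joints': [-66.06, 14.92, -7.96, 67.19, -0.0, 90.0], 'joint_vel': [0.01, -0.06, 0.3, 0.04, 0.03, 0.04], 'joint_torque': [0.0, -40.56, 25.39, 0.01, 0.0, -0.0], 'tcp_pos': [212.85, -479.46, 230.78], 'ee_rot': [[0.91, 0.41, -0.0], [0.41, -0.91, 0.0], [-0.0, -0.0, -1.0]], 'force': [-0.48, 0.68, 1.56], 'ft_torque': [0.05, -0.02, -0.01], 'opening': 1.0}
{'fx': 293.599, 'fy': 293.599, 'cx': 250.229, 'cy': 188.23, 'T_tool_cam': [[-0.001, -0.954, -0.299, 76.617], [1.0, -0.001, -0.001, -0.659], [0.001, -0.299, 0.954, -143.525], [0.0, 0.0, 0.0, 1.0]]}
```

Call:
drive_tool:
  xyz:
    - [1,-0.5,0]
    - [2.2,-1.2,0]
    - [3.4,-1.8,0]
    - [4.6,-2.4,0]
    - [5.8,-3.1,0]
    - [7,-3.7,0]
    - [8.2,-4.4,0]
    - [9.4,-5,0]
    - [10.4,-5.6,0]
    - [11,-5.9,0]
  twist: [0.02,0.04,0.06,0.08,0.1,0.12,0.14,0.16,0.18,0.18]
  gripper: [1,1,1,1,1,1,1,1,1,1]

```text
t: 1.08
tcp_pos: [444.3, -180.8, 231.1]
ee_rot: [[0.971, 0.238, 0.0], [0.238, -0.971, 0.002], [0.001, -0.002, -1.0]]
force: [-0.2, 0.1, 0.1]
opening: -0.002
```

Call:
drive_tool:
  xyz:
    - [0.5,-0.4,0.3]
    - [1,-0.8,0.7]
    - [1.6,-1.3,1.1]
    - [2.2,-1.7,1.5]
    - [2.7,-2.1,1.8]
    - [2.9,-2.3,2]
    - [2.9,-2.3,2]
    - [2.9,-2.3,2]
    - [2.9,-2.3,2]
    - [2.9,-2.3,2]
  twist: [0,0,0,0,0,0,0,0,0,0]
  gripper: [1,1,1,1,1,1,1,1,1,1]

```text
t: 1.92
tcp_pos: [512.1, -93.9, 172.0]
ee_rot: [[0.972, 0.237, 0.001], [0.237, -0.972, 0.001], [0.001, -0.001, -1.0]]
force: [0.2, 0.1, -0.3]
opening: -0.002
```

```bash
cat >> h.py <<'E'
def wrist():
    s=sense();f=grab_frame("wrist");T=np.eye(4);T[:3,:3]=s["ee_rot"];T[:3,3]=s["tcp_pos"];f["T"]=T@np.array(f["T_tool_cam"]);return s,f
E
python3 - <<'E'
from h import *;import cv2,pickle
s,f=wrist();cv2.imwrite("pics/w1.png",f["color"]);pickle.dump(f,open("w1.pkl","wb"));print(s["tcp_pos"],s["joints"])
E
```

```text
[512.10454905 -93.89224229 171.99189673] [-1.04450171e+01  1.63163479e+01 -1.50752339e+01  5.85613182e+01
  9.01301291e-02  1.55859091e+02]
```

View pics/w1.png

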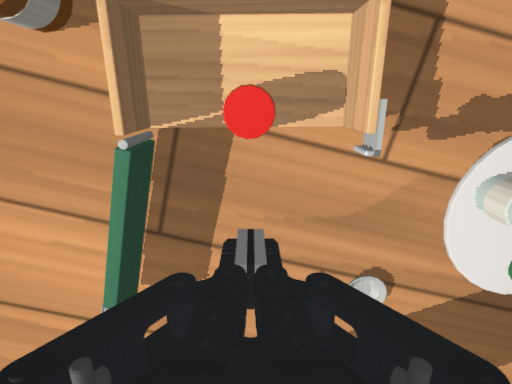

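The wrist view shows the cap at (249,112), the front wall corners at (118,136) and about (378,133), the strike at (370,152), and the gate from (135,140) downward on the left.

Run:
```python
from h import *;import pickle
f=pickle.load(open("w1.pkl","rb"))
L=ray(f,118,136,75);R=ray(f,378,133,75);J=ray(f,249,112,80);S=ray(f,370,153,63);G=ray(f,120,149,75)
y=(L-R)[:2];n=np.hypot(*y);y/=n;x=np.array([y[1],-y[0]])
m=(L+R)[:2]/2;o=m+55*x
print("FL",L,"FR",R,n,"yaw",np.degrees(np.arctan2(x[1],x[0])),"o",o)
for k,p in [("jar",J),("strike",S),("gate outer face nr hinge",G),("gate outer far",ray(f,105,305,75))]: print(k,p.round(1),np.round([x@(p[:2]-o),y@(p[:2]-o)],1))
```

```text
FL [530.98304176  22.59301143  75.        ] FR [ 583.18647551 -182.02871382   75.        ] 211.1758720578258 yaw 14.312096549017216 o [610.37775456 -66.12165373]
jar [574.8 -76.6  80. ] [-37.1  -1.3]
strike [ 565.2 -186.8   63. ] [ -73.6 -105.8]
gate outer face nr hinge [520.7  19.9  75. ] [-65.6 105.5]
gate outer far [362.9  17.6  75. ] [-219.1  142.3]
```

Call:
drive_tool:
  xyz:
    - [0,0,0.5]
    - [0,0,1.2]
    - [0,0,2]
    - [0,0,2.8]
    - [0,0,3.6]
    - [0,0,4.3]
    - [0,0,4.8]
    - [0,-0.05,5.1]
    - [0,-0.05,5.1]
    - [0,-0.05,5.1]
  twist: [0,0,0,0,0,0,0,0,0,0]
  gripper: [1,1,1,1,1,1,1,1,1,1]

```text
t: 2.8
tcp_pos: [512.0, -92.5, 19.4]
ee_rot: [[0.972, 0.236, 0.001], [0.236, -0.972, 0.001], [0.002, -0.001, -1.0]]
force: [1.2, 0.0, 0.2]
opening: -0.001
```

Call:
drive_tool:
  xyz:
    - [0.2,0,0]
    - [0.4,0,0]
    - [0.6,0,0]
    - [0.8,0,0]
    - [1,0,0]
    - [1.1,0,0]
    - [1.2,0,0]
    - [1.3,0,0]
    - [1.4,0,0]
    - [1.5,0,0]
  twist: [0,0,0,0,0,0,0,0,0,0]
  gripper: [1,1,1,1,1,1,1,1,1,1]

```text
t: 3.63
tcp_pos: [555.6, -81.8, 19.3]
ee_rot: [[0.972, 0.236, 0.001], [0.236, -0.972, 0.001], [0.001, -0.001, -1.0]]
force: [-1.9, 0.1, 0.3]
opening: 0.003
```

Run:
```python
from h import *;import cv2
s,f=wrist();g=grab_frame("scene")["color"][150:240,180:290]
o=np.zeros((384,790,3),np.uint8);o[:,:512]=f["color"];o[:225,512:787]=cv2.resize(g,None,fx=2.5,fy=2.5);cv2.imwrite("pics/w2.png",o);print(s["tcp_pos"],s["force"])
```

```text
[555.61910941 -81.83835214  19.28895277] [-1.86881919  0.12674166  0.30171822]
```

View pics/w2.png

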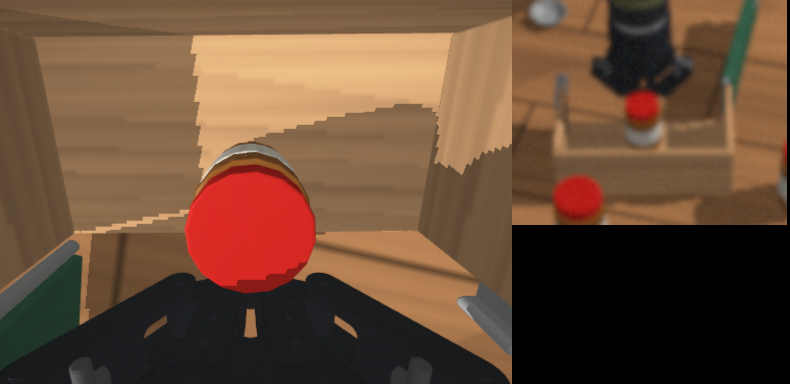

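The jar is upright against the fingers and moving (about 2 N). I'll keep pushing.

Call:
drive_tool:
  xyz:
    - [0.1,0,0]
    - [0.25,0,0]
    - [0.4,0,0]
    - [0.55,0,0]
    - [0.7,0,0]
    - [0.85,0,0]
    - [1,0,0]
    - [1.1,0,0]
    - [1.2,0,0]
    - [1.25,0,0]
  twist: [0,0,0,0,0,0,0,0,0,0]
  gripper: [1,1,1,1,1,1,1,1,1,1]

```text
t: 4.57
tcp_pos: [593.4, -72.9, 19.5]
ee_rot: [[0.972, 0.236, 0.002], [0.236, -0.972, 0.001], [0.002, -0.001, -1.0]]
force: [-1.1, 0.3, -0.4]
opening: -0.002
```

Call:
drive_tool:
  xyz:
    - [0.03,0,0]
    - [0.06,0,0]
    - [0.1,0,0]
    - [0.13,0,0]
    - [0.16,0,0]
    - [0.2,0,0]
    - [0.23,0,0]
    - [0.26,0,0]
    - [0.3,0,0]
    - [0.3,0,0]
  twist: [0,0,0,0,0,0,0,0,0,0]
  gripper: [1,1,1,1,1,1,1,1,1,1]

```text
t: 5.4
tcp_pos: [601.7, -70.7, 19.3]
ee_rot: [[0.972, 0.237, 0.001], [0.237, -0.972, 0.001], [0.002, -0.001, -1.0]]
force: [-1.3, 0.2, -0.5]
opening: -0.001
```

Call:
drive_tool:
  xyz:
    - [0.02,0,0]
    - [0.04,0,0]
    - [0.06,0,0]
    - [0.08,0,0]
    - [0.1,0,0]
    - [0.12,0,0]
    - [0.14,0,0]
    - [0.16,0,0]
    - [0.18,0,0]
    - [0.18,0,0]
  twist: [0,0,0,0,0,0,0,0,0,0]
  gripper: [1,1,1,1,1,1,1,1,1,1]

```text
t: 6.23
tcp_pos: [601.8, -70.2, 18.3]
ee_rot: [[0.972, 0.236, -0.008], [0.236, -0.972, -0.0], [-0.008, -0.002, -1.0]]
force: [-10.8, -2.9, 4.0]
opening: 0.001
```

Run:
```python
from h import *;import cv2
s,f=wrist();g=grab_frame("scene")["color"][150:240,180:290]
o=np.zeros((384,790,3),np.uint8);o[:,:512]=f["color"];o[:225,512:787]=cv2.resize(g,None,fx=2.5,fy=2.5);cv2.imwrite("pics/w3.png",o);print(s["tcp_pos"],s["force"])
```

```text
[601.75450559 -70.17702782  18.34301212] [-10.75928169  -2.88276435   3.98886936]
```

View pics/w3.png

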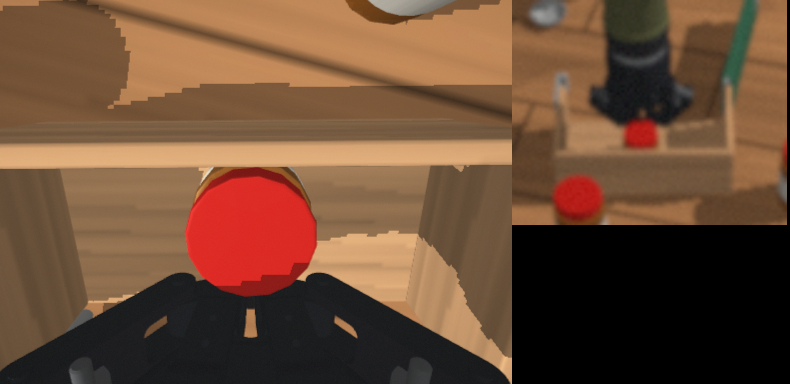

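The wall contact reads 11 N, and the cap is upright at the rear wall. I'll retreat straight back, then up.

Call:
drive_tool:
  xyz:
    - [-0.15,0,0]
    - [-0.4,0,0]
    - [-0.8,0,0]
    - [-1.3,0,0]
    - [-1.9,0,0]
    - [-2.5,0,0]
    - [-3,0,0]
    - [-3.3,0,0]
    - [-3.4,0,0]
    - [-3.4,0,0]
  twist: [0,0,0,0,0,0,0,0,0,0]
  gripper: [1,1,1,1,1,1,1,1,1,1]

```text
t: 7.17
tcp_pos: [502.8, -94.3, 19.5]
ee_rot: [[0.972, 0.235, -0.007], [0.235, -0.972, 0.0], [-0.007, -0.002, -1.0]]
force: [-0.3, 0.3, 0.2]
opening: -0.0
```

Call:
drive_tool:
  xyz:
    - [0,0,-0.5]
    - [0,0,-1.2]
    - [0,0,-2]
    - [0,0,-2.8]
    - [0,0,-3.6]
    - [0,0,-4.3]
    - [0,0,-4.8]
    - [0,0,-5]
    - [0,0,-5]
    - [0,0,-5]
  twist: [0,0,0,0,0,0,0,0,0,0]
  gripper: [1,1,1,1,1,1,1,1,1,1]

```text
t: 8.0
tcp_pos: [504.4, -94.2, 169.2]
ee_rot: [[0.972, 0.236, -0.006], [0.236, -0.972, 0.0], [-0.006, -0.001, -1.0]]
force: [-0.0, -0.7, 0.3]
opening: 0.001
```

Run:
```python
from h import *;import cv2
s,f=wrist();cv2.imwrite("pics/w4.png",f["color"]);print(s["tcp_pos"],s["force"],s["ee_rot"])
```

```text
[504.4401891  -94.21345245 169.19494093] [-0.04534655 -0.65729636  0.26839887] [[ 9.71853063e-01  2.35510612e-01 -6.03125617e-03]
 [ 2.35514996e-01 -9.71870715e-01  1.71019375e-05]
 [-5.85757356e-03 -1.43707184e-03 -9.99981812e-01]]
```

View pics/w4.png

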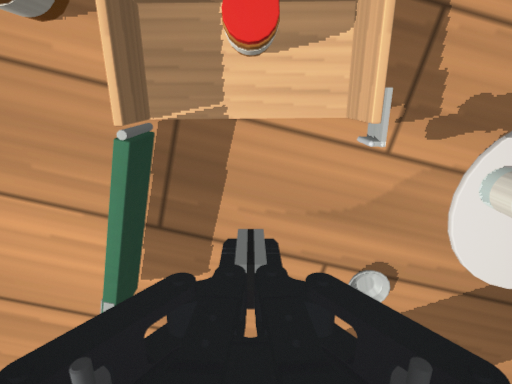

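Call:
drive_tool:
  xyz:
    - [-0.3,-0.6,0]
    - [-0.7,-1.4,0]
    - [-1.2,-2.4,0]
    - [-1.7,-3.4,0]
    - [-2.2,-4.4,0]
    - [-2.6,-5.2,0]
    - [-2.9,-5.8,0]
    - [-3,-6,0]
    - [-3,-6,0]
    - [-3,-6,0]
  twist: [0,0,0,0,0,0,0,0,0,0]
  gripper: [1,1,1,1,1,1,1,1,1,1]

```text
t: 8.88
tcp_pos: [374.1, 59.4, 169.1]
ee_rot: [[0.972, 0.236, -0.008], [0.236, -0.972, -0.0], [-0.008, -0.002, -1.0]]
force: [-0.2, 1.0, 0.2]
opening: -0.0
```

Call:
drive_tool:
  xyz:
    - [0,0,0.5]
    - [0,0,1.1]
    - [0,0,1.8]
    - [0,0,2.5]
    - [0,0,3.2]
    - [0,0,3.8]
    - [0,0,4.2]
    - [0,0,4.4]
    - [0,0,4.5]
    - [0,0,4.5]
  twist: [0,0,0,0,0,0,0,0,0,0]
  gripper: [1,1,1,1,1,1,1,1,1,1]

```text
t: 9.72
tcp_pos: [373.5, 58.9, 33.7]
ee_rot: [[0.972, 0.235, -0.009], [0.235, -0.972, -0.001], [-0.008, -0.001, -1.0]]
force: [0.1, 0.1, -0.2]
opening: 0.002
```

```bash
cat > arc.py <<'E'
from h import *
s=sense();R=np.array(s["ee_rot"]);p=np.array(s["tcp_pos"]);print(p.round(1),s["force"].round(1) if hasattr(s["force"],"round") else s["force"])
yaw=np.radians(13.9);o=np.array([609.,-66.5]);C=np.array([[np.cos(yaw),-np.sin(yaw)],[np.sin(yaw),np.cos(yaw)]])
print("caddy",C.T@(p[:2]-o))
for th in [1.8,1.7,1.6,1.5,1.4,1.3,1.2,1.1,1.0,.9,.8,.7,.6,.5,.4,.3,.2,.15,.1,.05,0]:
    r=150;d=np.array([-np.sin(th),-np.cos(th)]);n=np.array([-np.cos(th),np.sin(th)])
    c=11*abs(np.cos(th))+15*abs(np.sin(th))
    w=C@(np.array([-62,100])+r*d+(7+c)*n)+o
    print(th,w.round(1),(R.T@np.array([*(w-p[:2]),0])/30).round(2)[:2])
E
python3 arc.py
```

```text
[373.5  58.9  33.7] [ 0.1  0.1 -0.2]
caddy [-198.4962099   178.26803861]
1.8 [374.5  37.8] [-0.13  0.69]
1.7 [373.1  21.8] [-0.3  1.2]
1.6 [373.5   5.7] [-0.42  1.72]
1.5 [375.1  -8.9] [-0.48  2.21]
1.4 [377.9 -22.9] [-0.5   2.68]
1.3 [382.1 -36.7] [-0.47  3.17]
1.2 [387.8 -50.3] [-0.39  3.65]
1.1 [394.8 -63.3] [-0.27  4.13]
1.0 [403.2 -75.8] [-0.09  4.59]
0.9 [412.9 -87.4] [0.13 5.05]
0.8 [423.9 -98.2] [0.4  5.48]
0.7 [ 436.1 -107.8] [0.72 5.89]
0.6 [ 449.3 -116.3] [1.08 6.27]
0.5 [ 463.5 -123.3] [1.49 6.61]
0.4 [ 478.6 -128.9] [1.93 6.91]
0.3 [ 494.3 -132.8] [2.41 7.16]
0.2 [ 510.4 -135.1] [2.92 7.36]
0.15 [ 518.6 -135.5] [3.18 7.44]
0.1 [ 526.9 -135.6] [3.45 7.5 ]
0.05 [ 535.1 -135.1] [3.72 7.55]
0 [ 543.4 -134.3] [3.99 7.59]
```

Call:
drive_tool:
  xyz:
    - [-0.1,0.3,0]
    - [-0.13,0.69,0]
    - [-0.22,0.95,0]
    - [-0.3,1.2,0]
    - [-0.37,1.46,0]
    - [-0.42,1.72,0]
    - [-0.46,1.96,0]
    - [-0.48,2.21,0]
    - [-0.49,2.45,0]
    - [-0.5,2.68,0]
  twist: [0,0,0,0,0,0,0,0,0,0]
  gripper: [1,1,1,1,1,1,1,1,1,1]

```text
t: 10.55
tcp_pos: [378.0, -23.5, 33.7]
ee_rot: [[0.972, 0.235, -0.008], [0.235, -0.972, -0.001], [-0.008, -0.001, -1.0]]
force: [0.5, 0.3, 0.3]
opening: -0.003
```

```bash
python3 arc.py | sed -n '1,3p;7,30p'
```

```text
[378.  -23.5  33.7] [0.5 0.3 0.3]
caddy [-213.90523561   97.20630467]
1.8 [374.5  37.8] [ 0.37 -2.01]
1.4 [377.9 -22.9] [ 0.   -0.02]
1.3 [382.1 -36.7] [0.03 0.46]
1.2 [387.8 -50.3] [0.11 0.94]
1.1 [394.8 -63.3] [0.23 1.42]
1.0 [403.2 -75.8] [0.41 1.89]
0.9 [412.9 -87.4] [0.63 2.34]
0.8 [423.9 -98.2] [0.9  2.78]
0.7 [ 436.1 -107.8] [1.22 3.19]
0.6 [ 449.3 -116.3] [1.58 3.56]
0.5 [ 463.5 -123.3] [1.99 3.9 ]
0.4 [ 478.6 -128.9] [2.43 4.2 ]
0.3 [ 494.3 -132.8] [2.91 4.45]
0.2 [ 510.4 -135.1] [3.42 4.65]
0.15 [ 518.6 -135.5] [3.68 4.73]
0.1 [ 526.9 -135.6] [3.95 4.8 ]
0.05 [ 535.1 -135.1] [4.22 4.85]
0 [ 543.4 -134.3] [4.49 4.88]
```

Call:
drive_tool:
  xyz:
    - [0.03,0.46,0]
    - [0.11,0.94,0]
    - [0.23,1.42,0]
    - [0.41,1.89,0]
    - [0.63,2.34,0]
    - [0.9,2.78,0]
    - [1.05,2.98,0]
    - [1.22,3.19,0]
    - [1.4,3.38,0]
    - [1.58,3.56,0]
  twist: [0,0,0,0,0,0,0,0,0,0]
  gripper: [1,1,1,1,1,1,1,1,1,1]

```text
t: 11.38
tcp_pos: [449.0, -116.2, 33.0]
ee_rot: [[0.972, 0.235, -0.009], [0.235, -0.972, -0.0], [-0.009, -0.002, -1.0]]
force: [0.1, 0.8, -0.0]
opening: 0.002
```

```bash
python3 arc.py | sed -n '1,3p;15,30p';python3 - <<'E'
from h import *;import cv2
g=grab_frame("scene")["color"][120:250,180:300];t=grab_frame("top")["color"][120:260,220:330]
o=np.zeros((560,790,3),np.uint8);A=cv2.resize(t,None,fx=4,fy=4);B=cv2.resize(g,None,fx=2.8,fy=2.8)
o[:560,:440]=A;o[:364,445:445+B.shape[1]]=B;cv2.imwrite("pics/g1.png",o)
E
```

```text
[ 449.  -116.2   33. ] [ 0.1  0.8 -0. ]
caddy [-167.23931365   -9.85705756]
1.8 [374.5  37.8] [-1.21 -5.57]
0.6 [ 449.3 -116.3] [0.01 0.  ]
0.5 [ 463.5 -123.3] [0.42 0.34]
0.4 [ 478.6 -128.9] [0.86 0.64]
0.3 [ 494.3 -132.8] [1.34 0.89]
0.2 [ 510.4 -135.1] [1.84 1.09]
0.15 [ 518.6 -135.5] [2.1  1.17]
0.1 [ 526.9 -135.6] [2.37 1.24]
0.05 [ 535.1 -135.1] [2.64 1.29]
0 [ 543.4 -134.3] [2.91 1.32]
```

View pics/g1.png

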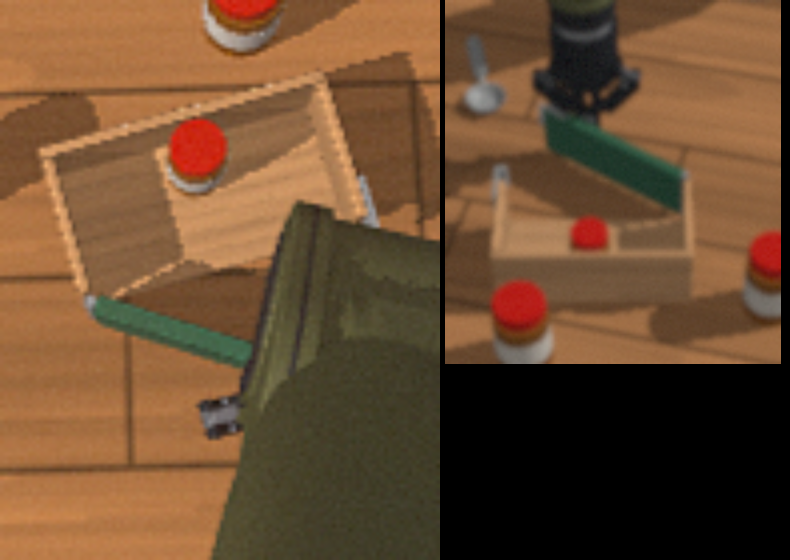

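The gate is following, now at about 0.6 rad, and the jar stands at the rear wall. I'll continue, slowing towards the latch.

Call:
drive_tool:
  xyz:
    - [0.2,0.17,0]
    - [0.42,0.34,0]
    - [0.64,0.5,0]
    - [0.86,0.64,0]
    - [1.1,0.77,0]
    - [1.34,0.89,0]
    - [1.55,0.98,0]
    - [1.75,1.05,0]
    - [1.9,1.11,0]
    - [2,1.14,0]
  twist: [0,0,0,0,0,0,0,0,0,0]
  gripper: [1,1,1,1,1,1,1,1,1,1]

```text
t: 12.32
tcp_pos: [517.8, -135.9, 32.7]
ee_rot: [[0.972, 0.235, -0.007], [0.235, -0.972, -0.001], [-0.007, -0.0, -1.0]]
force: [-0.3, 0.6, -0.2]
opening: -0.001
```

Call:
drive_tool:
  xyz:
    - [0.06,0,0]
    - [0.12,0.03,0]
    - [0.18,0.05,0]
    - [0.24,0.07,0]
    - [0.3,0.08,0]
    - [0.36,0.09,0]
    - [0.42,0.1,0]
    - [0.48,0.11,0]
    - [0.54,0.12,0]
    - [0.6,0.12,0]
  twist: [0,0,0,0,0,0,0,0,0,0]
  gripper: [1,1,1,1,1,1,1,1,1,1]

```text
t: 13.15
tcp_pos: [531.3, -135.6, 31.8]
ee_rot: [[0.972, 0.234, -0.016], [0.234, -0.972, -0.002], [-0.016, -0.001, -1.0]]
force: [-11.3, -2.7, 5.1]
opening: 0.002
```

Call:
drive_tool:
  xyz:
    - [0.15,0,0]
    - [0.2,0,0]
    - [0.24,0,0]
    - [0.28,0,0]
    - [0.32,0,0]
    - [0.36,0,0]
    - [0.4,0,0]
    - [0.44,0,0]
    - [0.48,0,0]
    - [0.48,0,0]
  twist: [0,0,0,0,0,0,0,0,0,0]
  gripper: [1,1,1,1,1,1,1,1,1,1]

```text
t: 13.98
tcp_pos: [541.2, -132.5, 30.7]
ee_rot: [[0.972, 0.233, -0.023], [0.233, -0.972, -0.003], [-0.024, -0.002, -1.0]]
force: [-8.2, -2.8, 2.7]
opening: -0.005
```

```bash
python3 arc.py | head -2
```

```text
[ 541.2 -132.5   30.7] [-8.2 -2.8  2.7]
caddy [-81.65640058 -47.80922869]
```

Call:
drive_tool:
  xyz:
    - [0.1,0,0]
    - [0.15,0,0]
    - [0.2,0,0]
    - [0.25,0,0]
    - [0.3,0,0]
    - [0.35,0,0]
    - [0.4,0,0]
    - [0.4,0,0]
    - [0.4,0,0]
    - [0.4,0,0]
  twist: [0,0,0,0,0,0,0,0,0,0]
  gripper: [1,1,1,1,1,1,1,1,1,1]

```text
t: 14.82
tcp_pos: [539.9, -131.1, 28.4]
ee_rot: [[0.972, 0.231, -0.047], [0.231, -0.973, -0.007], [-0.047, -0.004, -0.999]]
force: [-23.2, -8.2, 10.4]
opening: 0.001
```

Hard stop at 25 N with no advance, well above the 10 N the latch needs, so the gate should be shut. I'll back off and look.

Call:
drive_tool:
  xyz:
    - [-0.2,0,0]
    - [-0.4,0,0]
    - [-0.7,0,0]
    - [-1.1,0,0]
    - [-1.6,0,0]
    - [-2,0,0]
    - [-2.3,0,0]
    - [-2.4,0,0]
    - [-2.4,0,0]
    - [-2.4,0,0]
  twist: [0,0,0,0,0,0,0,0,0,0]
  gripper: [1,1,1,1,1,1,1,1,1,1]

```text
t: 15.65
tcp_pos: [471.2, -148.0, 32.2]
ee_rot: [[0.972, 0.231, -0.044], [0.231, -0.973, -0.007], [-0.045, -0.003, -0.999]]
force: [0.0, -0.5, 0.1]
opening: -0.003
```

Call:
drive_tool:
  xyz:
    - [0,0,-0.4]
    - [0,0,-1]
    - [0,0,-1.6]
    - [0,0,-2.2]
    - [0,0,-2.8]
    - [0,0,-3.4]
    - [0,0,-3.8]
    - [0,0,-4]
    - [0,0,-4]
    - [0,0,-4]
  twist: [0,0,0,0,0,0,0,0,0,0]
  gripper: [1,1,1,1,1,1,1,1,1,1]

```text
t: 16.48
tcp_pos: [477.1, -147.0, 151.9]
ee_rot: [[0.972, 0.232, -0.044], [0.232, -0.973, -0.007], [-0.044, -0.003, -0.999]]
force: [0.3, -0.1, -1.2]
opening: -0.002
```

Run:
```python
from h import *;import cv2
s,f=wrist();print(s["t"],s["tcp_pos"],s["force"])
o=np.zeros((600,800,3),np.uint8);o[:320,:800]=cv2.resize(f["color"][0:205],(800,320),interpolation=3)
g=grab_frame("scene")["color"][130:250,170:310];o[325:325+264,:308]=cv2.resize(g,None,fx=2.2,fy=2.2)
g=f["color"][30:130,340:440];o[325:600,330:605]=cv2.resize(g,(275,275),interpolation=3)
cv2.imwrite("pics/e1.png",o)
```

```text
16.4833 [ 477.09001147 -147.00528129  151.87878929] [ 0.27101933 -0.11156368 -1.22192651]
```

View pics/e1.png

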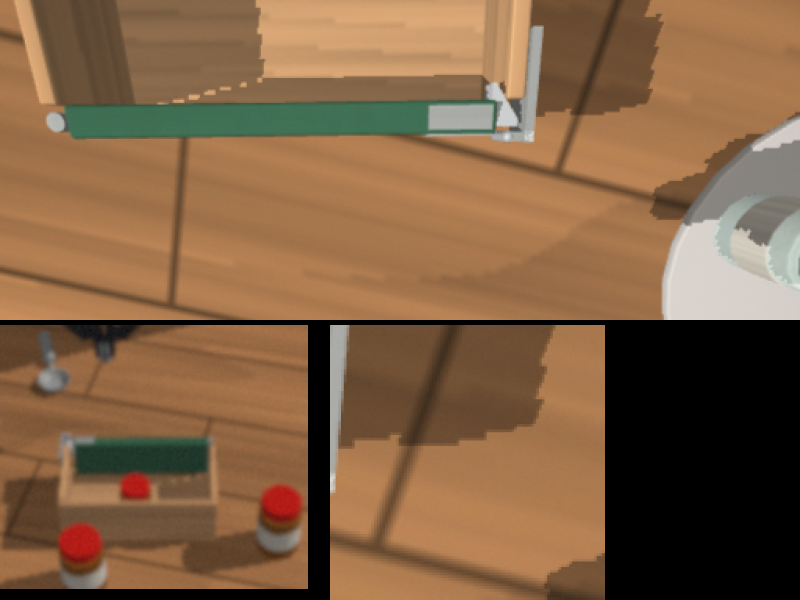

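The wrist view shows the gate edge, (75,138) to (495,134), parallel to the front of the caddy to within about 0.01 rad. The bolt's bevelled tip, near (505,105), is out behind the strike nose at (515,137). The jar is upright at the rear wall and the arm is clear of everything.

```bash
python3 -c "
from station import *
print(sense()['force']);print(hand_in())"
```

```text
[-0.45996933 -0.22847672 -0.05485769]
the job is handed in; nothing more can be done
None
```

I pushed the amber jar back to the caddy's rear wall, swung the gate shut until it latched, and handed the job in at about 16.5 s. No verdict was reported.

- **Jar:** pushed upright with the closed fingers. The force rose to about 11 N when it met the rear wall, and later pictures show it standing there.
- **Gate:** closed at roughly 1 rad/s and slowed before the latch. The push reached about 12 N, slightly above the expected 5–10 N. It then dropped as the gate moved on and ended in a hard stop at about 25 N.
- **Last checks:** in the final wrist picture the gate is parallel to the front of the caddy to within about 0.01 rad, and the bolt is out behind the strike. The force reading is near zero, so the arm touches nothing. I did not re-measure the turntable jars, teaspoon, coaster or ring, but the arm did not go near them.
- **Disagreement:** the first caddy fit from the top camera was off by up to 7 mm at the front corners. I used the wrist-camera fit instead, where the caddy width came out at 211 mm against the given 212.

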